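# Draw out a plate reader's filter slide and show it

## Task

Take the slotted driver (the one with the hexagonal handle) from the tool block, give the captive screw at the front of the plate reader's hood a quarter turn anticlockwise with it, and stand the driver back in the block. Then raise the hood all the way so that it stays open, draw the filter slide straight up out of its slot by its tab without touching the round filters, and hold it still and upright, at least 5 cm clear above the reader's top, with its broad face turned squarely to the front of the bench (the robot's side) for inspection. Finish while still holding it up, and leave everything else where it stands.

Things in the scene. Friction and masses are not known exactly. Their poses are not given: they have to be found in the camera images.
- bench (a point): A fixed point on the black bench top (z = 0) in front of the robot, standing for the bench: its x axis points straight across the bench, away from the robot, from its front (the robot's side) to its far side; z is up.
- reader: Fixed microplate reader, white over grey, 300 (x) x 250 (y) x 110 mm. Origin at the centre of its underside, z up, front towards -x. Flat deck 110 mm above the bench (114 behind x = +40), on it a white hood. Under the hood a slot 11 (x) x 73 (y) mm, centred at x = -35, y = 0, goes 58 mm down from the deck and holds the filter slide.
- hood (a joint): Hood angle, rad: 0 shut, 1.85 open (stop, leaning back past upright). Opaque box open below, 110 mm wide, 42 high, from 2 to 110 mm in front of its hinge; its front rises and goes back. A friction hinge (0.25 N m) keeps any angle. A 4 mm thick flange in front of it, to 142 mm from the hinge, carries the captive screw, which latches the hood until turned past about 1.15 rad.
- hood_hinge (a point): Middle of the hood's hinge axis, 35 mm behind the reader's origin (+x), at deck height (110 mm above the bench). Turns with the hood; its y axis is the hinge axis.
- hood_handle (a point): Middle of the hood's bow handle: a round grey bar, diameter 10 mm, 70 mm long along y, on a 10 mm post at each end (60 mm free between). With the hood shut it is 100 mm in front of the hinge (to -x), 72 mm above the deck, 30 mm above the hood's top. Moves with the hood; axes parallel to the reader's when shut.
- screw (a joint): Angle of the captive quarter-turn screw in rad, 0 = fastened, 1.571 = fully undone (stop); it grows anticlockwise seen from above and starts between 0.1 and 0.35. Friction 0.025 N m; it stays where it is left.
- screw_head: Steel head of the captive screw, 26 mm across, 8 mm high, z up. Origin at the centre of its underside, 114 mm above the bench, 126 mm in front of the hinge (to -x). In its top a slot 6.4 mm wide, 19 mm long, 6 mm deep, closed at both ends by the rim, runs along its x axis and turns with the screw; at joint value 0 it lies along the reader's x axis.
- driver: Slotted driver, upright in a hole of the block, at any turn. Origin at the middle of the blade's lower end, z up. Blade 14 mm wide (x), 2.4 thick (y); shank diameter 8, to z = 80; light grey hexagonal handle, 26 mm across flats, z = 80 to 144, round cap to 150. One pair of flats faces +-y (parallel to the blade). About 100 g. Its shoulder rests on the block, blade end 4 mm above the bench.
- nutdriver: A nut driver that is not needed, in the other hole of the block: ball-shaped top of 30 mm diameter on a thin neck, top 151 mm above the bench. Leave it there.
- block: Aluminium tool block, fixed, 60 (x) x 140 (y) x 84 mm high, with two upright through holes of 20 mm diameter, 70 mm apart. Origin at the centre of its underside. It stands to the left or the right of the reader.
- block_hole0 (a point): Centre of the mouth of one hole, on the block's top, 84 mm above the bench (block y = -35 mm).
- block_hole1 (a point): Centre of the mouth of the other hole (block y = +35 mm).
- slide: Filter slide: black plate 8 mm thick (x), 70 wide (y), 54 high, with a pull tab 8 thick, 32 wide, 36 high on the middle of its top edge. Origin at the middle of its lower edge, z up; x is the normal of its broad face. About 90 g. It stands in the slot under the hood, lower edge 52 mm above the bench, the tab 32 mm above the deck; 1.5 mm play each side.
- filters: The three round filters (16 mm across) set in a row across the slide's plate, centres 24 mm above its lower edge. Not to be touched by the fingers. Same origin and axes as the slide.
- tube_rack: Grey rack of small tubes, 60 x 115 x 60 mm, on the other side of the reader from the tool block. Leave it.
- tip_box: Pipette tip box, 86 x 124 x 68 mm. Leave it.
- microplate: Clear 96-well plate, 86 x 128 x 14 mm, lying on the bench. Leave it.
- bottle: Amber reagent bottle, 72 mm diameter, 170 mm high. Leave it.
- beaker: Glass beaker, 68 mm diameter, 90 mm high. Leave it.

How it is judged:
On the way, in this order (a step that is already met when the one before it is completed fails the run):
1. the captive screw is undone (turned past 1.2 rad) with the hood still shut (value of joint screw above 1.2 rad and value of joint hood below 0.1 rad), for 0.1 s.
2. the driver stands in a hole of the block again, let go ((horizontal distance between driver and block_hole0 below 0.012 m or horizontal distance between driver and block_hole1 below 0.012 m) and height (world z) of driver below 0.012 m and angle between driver's own z axis and vertical below 0.2 rad and contact force between the fingers and driver below 0.1 N), for 0.2 s.
3. the hood is raised past 1.4 rad while the slide still stands in its slot (value of joint hood above 1.4 rad and height (world z) of slide below 0.08 m), for 0.2 s.
At the end, for the whole second after the job is handed in: Slide gripped, still, upright within 0.2 rad, clear of the reader, lower edge over 0.15 m above the bench, face within 0.2 rad of square to the front of the bench; hood past 1.4 rad; screw past 1.2 rad; driver upright within 12 mm of a block hole, blade end under 12 mm above the bench (contact force between the fingers and slide above 1 N and height (world z) of slide above 0.15 m and angle between each of slide, driver's own z axis and vertical below 0.2 rad and angle between the x axis of slide and the x axis of bench, either way round below 0.2 rad and linear speed of slide below 0.03 m/s and contact force between slide and reader below 0.1 N and value of joint hood above 1.4 rad and value of joint screw above 1.2 rad and (horizontal distance between driver and block_hole0 below 0.012 m or horizontal distance between driver and block_hole1 below 0.012 m) and height (world z) of driver below 0.012 m); the arm keeps its last pose, push and grip.
It fails at once if the fingers touch the screw instead of the driver turning it (over 1 N) (contact force between the fingers and screw_head above 1 N).
It fails at once if the hood is forced open (past 0.15 rad) with the screw still fastened (under 1 rad) (value of joint hood above 0.15 rad and value of joint screw below 1 rad).
It fails at once if the fingers touch the round filters (over 0.5 N) (contact force between the fingers and filters above 0.5 N).
It fails at once if a bystander is moved by more than 30 mm (distance of any of nutdriver, tube_rack, tip_box, microplate, bottle, beaker from where it was at the start of the episode above 0.03 m).
It also fails if it takes over 72 s, if anything falls off the work surface, if the arm or the gripper's body presses on something with over 40 N, if the wrist force passes 120 N, or if a joint passes its speed limit or range.

## Robot

A 7-joint arm with a two-finger parallel gripper is mounted at the origin on the work surface. World frame = base frame: x ahead of the robot, y to its left, z up, the work surface at z = 0. Lengths are in m, angles in rad, forces in N, time in s.
With the tool pointing down it reaches from about 0.35 to 0.9 m from the base axis. Payload 8.1 kg.
Tool frame: the origin (TCP) lies at the centre of the arm's flange, where the gripper is bolted on; the fingertips stand 178 mm ahead of it and the grasp point (between the pads) lies 159 mm ahead of it; x points along the fingers, z is the direction in which the jaws open and shut, and the axes are right-handed (so a half turn about x gives the same grasp; the last joint's range is limited). The gripper opens to 92 mm and grips with 3 to 60 N. Pads are 19 mm wide; open, the fingers measure 130 mm over their backs; the gripper's body (75 mm by 190 mm) begins 47 mm behind the grasp point.
Start: joints at [-1.452, 0.434, 0.025, 1.573, -0.012, 1.134, -0.075], TCP at [0.138, 0.61, 0.405] pointing down, gripper open.
Joint ranges: [-2.62, 2.62], [-0.44, 2.09], [-1.27, 1.32], [0.08, 2.57], [-1.32, 4.46], [0.12, 2], [-2.74, 2.74]. Speed limits (rad/s): [2.22, 2.22, 3.01, 3.01, 3.14, 3.14, 3.14].

## Interface

Orientations are given as a rotation vector (axis times angle).
In Python, from cell import arm, get_image, search_frame, pinpoint gives the robot as it stands.
- The arm moves only by the tool arm_command, never from a script. Its argument "motion" is a list of rows, each a list of 7 numbers: the finger opening in mm, from 0 to 91.8, then the shift along the tool's x, y, z in mm, then the turn, a rotation vector about the tool's x, y, z in degrees. In form: [[fingers, x, y, z, ax, ay, az], ...]. A call has 1 to 5 rows; each row shifts and turns the commanded pose from where the row before left it, along the tool's axes as they then stand; what a row does not reach is not made up. A row lasts 1/8 s, in which the tool goes at most 62.5 mm and 10.7 degrees, less where a joint would pass 70% of its speed; a pose out of reach is approached as far as the arm can. A call with a gripper value outside its range is refused whole. The fingers move at their own pace and stop on an object; "newtons" is the grip in N (left out, the last holds). Time passes only in rows, so rows that do not move let the fingers close. It gives the time, the measured TCP pose, the force and the opening at its end, in the units of the state.
- arm.observe(): the state, without advancing time (a new reading comes with each control period).
- get_image(name): name is "scene" or "side" or "wrist"; returns a dict with "frame" (420x560x3 uint8, red, green, blue), "range_z" (420x560 float32, m along the optical axis (not along the pixel's ray), 0 where there is no reading), "K" (3x3 intrinsics, pixels), "distortion" ([k1, k2, p1, p2, k3] as OpenCV has them; the pictures are not rectified), "origin" and "rotation" of the camera in the world; the wrist camera has in their place "tool_from_camera" (4x4, takes a point from camera to tool coordinates, whose origin is the TCP and whose axes are the tool frame's). Camera axes: x right, y down, z forward; pixel columns grow to the right and rows downward; lengths in m; the calibration is good to about 2 mm. A picture is of the moment at which its call begins: read the wrist's pose just before it.
- arm.sign_off(): hands the job in, once; it reports no verdict.
Trained networks look in the newest picture that a camera, given by its name, has taken for a name from the list of things; names that differ only in an ending like _2 or _b are one class to them, and where a whole thing is asked for, a point or a joint stands for the part that bears it (a point fixed in the world has none). Each returns a list of dicts, best first, with "p" (0 to 1); they miss things now and then, are a little off and sometimes report something else, mostly with a low value. They report only what shows in the picture. A call takes as long as a camera call.
- search_frame(camera, target): "point" ([x, y, z] in m, in world coordinates, good to about 4 mm: the middle of the surface that is visible of it).
- pinpoint(camera, target): "point" ([x, y, z] in m, in world coordinates, good to about 4 mm: a listed point, or the origin of a listed thing).
The state is a dict: "clock": time; "joints": joint angles; "dq": joint speeds; "joint_efforts": joint torques, N m; "position": TCP position; "ee_rot": TCP orientation; "force": force on the tool from outside, world axes, zero at the start; "ft_torque": the same for the moment, N m; "width": opening from 0.0 (shut) to 1.0 (fully open).
Only numpy, scipy, OpenCV 4.12 (cv2) and the standard library are available. Lean on these libraries where they do the work, as an engineer would, in place of code of your own. Each camera call takes 0.05 s, during which the arm holds its last target. There are 200 camera calls.

## Working session

There is one attempt and no reset: what is moved stays moved. The work goes in short steps, Python scripts to look and compute and a tool call to move; the robot and the scene stay as the last step left them, time stands still between calls to the robot, and variables do not carry over. Pictures are saved under pics/ and viewed, about 8 in all and at most 12, crops included, and the job is handed in when it is done.

Besides the shell and the picture viewer there is one more tool, called as name(argument=value, ...), one argument or row to a line, values as JSON. arm_command: Moves the arm, as the interface text tells. Its arguments: {"type":"object","properties":{"motion":{"type":"array"},"newtons":{"type":"number"}},"required":["motion"]}

```bash
mkdir -p pics; ls; cat > h.py <<'E'
import numpy as np, cv2
from scipy.spatial.transform import Rotation as R
from cell import arm,get_image,search_frame,pinpoint
def st():
    s=arm.observe(); return s,np.array(s['position']),R.from_rotvec(s['ee_rot'])
def cloud(im,s=None):
    z=im['range_z'];h,w=z.shape
    u,v=np.meshgrid(np.arange(w),np.arange(h))
    p=cv2.undistortPoints(np.stack([u,v],-1).reshape(-1,1,2).astype(np.float64),np.array(im['K']),np.array(im['distortion'])).reshape(h,w,2)
    c=np.concatenate([p*z[...,None],z[...,None]],-1)
    if 'origin' in im: return c@np.array(im['rotation']).T+np.array(im['origin'])
    T=np.array(im['tool_from_camera']); q=c@T[:3,:3].T+T[:3,3]
    _,P,Rt=s; return q@Rt.as_matrix().T+P
def save(im,n,crop=None,k=1):
    f=im['frame']
    if crop: a,b,c,d=crop; f=f[a:b,c:d]
    if k!=1: f=cv2.resize(f,None,fx=k,fy=k,interpolation=cv2.INTER_CUBIC)
    cv2.imwrite('pics/'+n,f[...,::-1])
E
cat > a.py <<'E'
from h import *
np.set_printoptions(precision=4,suppress=True)
s=st();print(s[0]);print(s[2].as_matrix())
ims=[]
for c in ['scene','side']:
    im=get_image(c);ims.append(im['frame'])
    print(c,np.array(im.get('origin')))
    for t in ['reader','hood_hinge','hood_handle','screw_head','driver','nutdriver','block','block_hole0','block_hole1','tube_rack','bottle','beaker','tip_box','microplate']:
        r=pinpoint(c,t); print(t,[(np.round(x['point'],4).tolist(),round(x['p'],2)) for x in r[:2]])
cv2.imwrite('pics/a.png',cv2.resize(np.hstack(ims),(800,300))[...,::-1])
save({'frame':ims[0]},'scene0.png')
save({'frame':ims[1]},'side0.png')
E
python3 a.py
```

```text
pics
{'clock': 0.0, 'joints': array([-1.4516,  0.4352,  0.025 ,  1.5741, -0.0116,  1.134 , -0.0751]), 'dq': array([ 0.0013, -0.0011, -0.0006,  0.0002, -0.0001,  0.0005,  0.0007]), 'joint_efforts': array([  0.0004, -66.7854,   0.9849, -31.4472,  -0.0608,   0.0428,
         0.0002]), 'position': array([0.1375, 0.6094, 0.4039]), 'ee_rot': array([-1.0453,  1.3072,  1.0434]), 'force': array([-0.1027, -0.8874, -0.3596]), 'ft_torque': array([-0.0025,  0.012 , -0.0324]), 'width': 0.9999126396616717}
[[-0.0002 -0.9755  0.2201]
 [-0.0016  0.2201  0.9755]
 [-1.     -0.0002 -0.0016]]
scene [1.144  0.8401 0.9902]
reader [([0.6386, 0.3503, -0.0006], 0.44)]
hood_hinge [([0.6226, -0.0505, 0.1077], 0.8)]
hood_handle [([0.5267, -0.0517, 0.182], 0.57)]
screw_head []
driver [([0.4512, 0.3011, -0.0037], 0.67)]
nutdriver [([0.5904, -0.0475, -0.0006], 0.69)]
block [([0.4538, 0.3024, -0.0028], 0.6)]
block_hole0 [([0.4608, 0.3357, 0.0805], 0.94), ([0.4507, 0.2668, 0.0831], 0.86)]
block_hole1 [([0.4608, 0.3357, 0.0805], 0.94), ([0.4507, 0.2668, 0.0831], 0.86)]
tube_rack [([0.4828, -0.308, 0.001], 0.7)]
bottle
[... 230 characters left out ...]
0.73)]
side [0.4491 0.6768 0.8949]
reader [([0.5869, -0.0473, -0.0002], 0.91)]
hood_hinge [([0.6242, -0.0441, 0.1099], 0.58)]
hood_handle [([0.5254, -0.0419, 0.1844], 0.79)]
screw_head [([0.4956, -0.0481, 0.1124], 0.39)]
driver [([0.4606, 0.3309, 0.0037], 0.68), ([0.643, -0.3858, 0.0034], 0.6)]
nutdriver [([0.4537, 0.2646, 0.0034], 0.74)]
block [([0.4571, 0.3044, -0.0013], 0.7)]
block_hole0 [([0.4585, 0.3354, 0.0889], 0.96)]
block_hole1 [([0.4585, 0.3354, 0.0889], 0.96)]
tube_rack [([0.4859, -0.3074, 0.0001], 0.76), ([0.5239, -0.0437, 0.1831], 0.44)]
bottle []
beaker [([0.4928, -0.5116, 0.0016], 0.59)]
tip_box [([0.6414, -0.3853, 0.0021], 0.65)]
microplate [([0.6399, 0.3479, -0.0025], 0.61)]
```

View pics/side0.png

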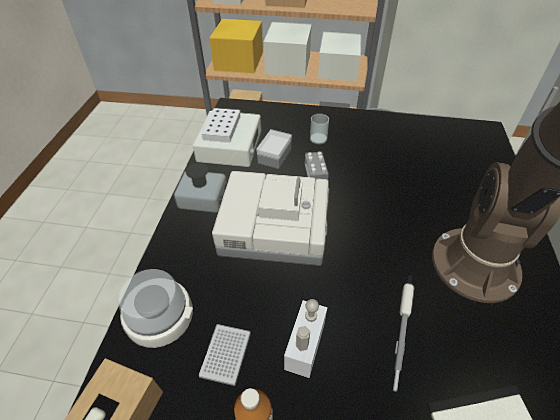

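View pics/scene0.png

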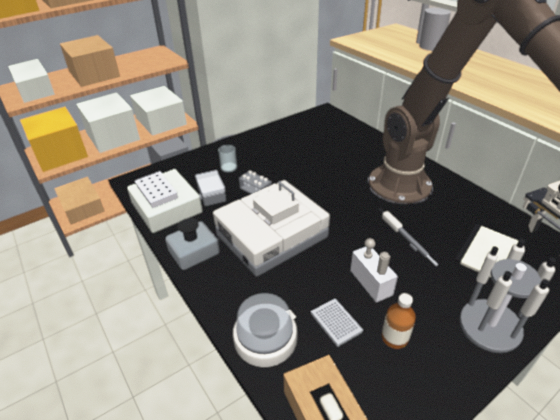

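The side picture shows the hex driver at px (302,340) and the ball-topped nut driver at (312,308) in the block, with the reader at about (275,215). I'll move the wrist above the block.

arm_command(
  motion=[
    [91.8,-5,-47,-25,0,0,0],
    [91.8,-5,-47,-25,0,0,0],
    [91.8,-5,-47,-25,0,0,0],
    [91.8,-5,-47,-25,0,0,0],
    [91.8,-5,-47,-25,0,0,0],
  ],
)

```text
clock: 2.12
position: [0.3404, 0.4348, 0.4301]
ee_rot: [-1.044, 1.305, 1.044]
force: [0.6, 0.1, -0.1]
width: 0.997
```

arm_command(
  motion=[
    [91.8,-5,-47,-25,0,0,0],
    [91.8,0,-46,-27,0,0,0],
    [91.8,0,-45,-26,0,0,0],
    [91.8,0,0,0,0,0,0],
    [91.8,0,0,0,0,0,0],
  ],
)

```text
clock: 2.75
position: [0.4564, 0.3299, 0.4347]
ee_rot: [-1.044, 1.306, 1.045]
force: [-0.2, -0.3, 0.0]
width: 1.002
```

```bash
cat > b.py <<'E'
from h import *
np.set_printoptions(precision=4,suppress=True)
s=st();print(s[1],s[0]['joints'],s[0]['force']);print(s[2].as_matrix())
im=get_image('wrist');print(np.array(im['tool_from_camera']),im['K'])
for t in ['driver','nutdriver','block_hole0','reader','screw_head','hood_handle','hood_hinge']:
    r=pinpoint('wrist',t); print(t,[(np.round(x['point'],4).tolist(),round(x['p'],2)) for x in r[:2]])
save(im,'w1.png')
c=cloud(im,s);np.save('c1.npy',c);np.save('f1.npy',im['frame'])
m=(c[...,2]>.13)&(c[...,2]<.165)&(c[...,0]<.5)&(c[...,1]>.2)&(im['range_z']>0)
n,l,stt,cen=cv2.connectedComponentsWithStats(m.astype(np.uint8))
for i in range(1,n):
    if stt[i,4]>30: q=c[l==i];print(stt[i],cen[i],q.mean(0),q.min(0),q.max(0))
E
python3 b.py
```

```text
[0.4564 0.3299 0.4347] [-0.8526  0.3085  0.1742  1.6944 -0.0585  1.1438  0.6867] [-0.1898 -0.2561  0.0416]
[[-0.0005 -0.9755  0.2202]
 [ 0.0004  0.2202  0.9755]
 [-1.      0.0005  0.0003]]
[[ 0.0001 -0.2571  0.9664  0.0201]
 [ 0.0009 -0.9664 -0.2571  0.0678]
 [ 1.      0.0008  0.0002 -0.0006]
 [ 0.      0.      0.      1.    ]] [[308.127    0.     281.3961]
 [  0.     308.127  206.0761]
 [  0.       0.       1.    ]]
driver []
nutdriver [([0.4481, 0.2685, 0.0045], 0.73)]
block_hole0 [([0.4581, 0.3353, 0.0836], 0.95), ([0.4482, 0.2625, 0.0848], 0.67)]
reader []
screw_head [([0.5413, 0.4866, 0.0014], 0.45), ([0.4644, 0.3348, 0.0082], 0.18)]
hood_handle []
hood_hinge []
[274 190  33  33 825] [289.6376 206.2958] [0.4605 0.336  0.1498] [0.4491 0.3213 0.1302] [0.4765 0.3503 0.1557]
[199 193  32  32 806] [214.6675 208.6588] [0.4489 0.2691 0.1457] [0.4362 0.2525 0.1318] [0.4654 0.2816 0.1522]
```

```bash
python3 -c "
from h import *
f=np.load('f1.npy');save({'frame':f},'w1c.png',(160,255,195,325),6)"
```

```text
(no output)
```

View pics/w1c.png

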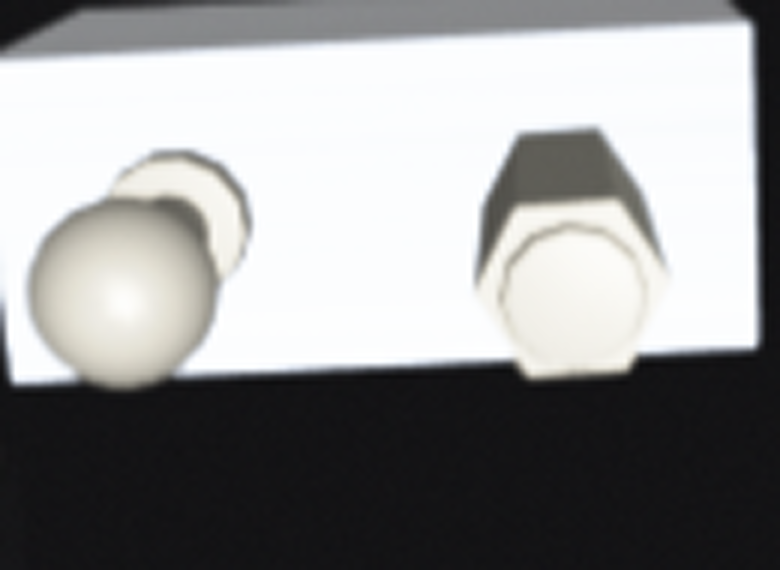

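Hex handle is on the right with vertices at crop (475,285)/(668,272) and flats top and bottom; ball on the left. The edge tilts about 4° anticlockwise of the jaw axis. Next I measure the cap and block.

```bash
python3 - <<'E'
from h import *
np.set_printoptions(precision=4,suppress=True)
c=np.load('c1.npy')
m=(np.hypot(c[...,0]-.4605,c[...,1]-.336)<.03)
for lo,hi in [(.151,.16),(.143,.151)]:
    q=c[m&(c[...,2]>lo)&(c[...,2]<hi)];print(len(q),q.mean(0),cv2.minEnclosingCircle(q[:,:2].astype(np.float32)))
q=c[(c[...,2]>.079)&(c[...,2]<.089)&(c[...,0]>.38)&(c[...,0]<.54)&(c[...,1]<.42)&(c[...,1]>.2)]
print(len(q),cv2.minAreaRect(q[:,:2].astype(np.float32)),np.median(q[:,2]))
# hex fit by rotating a prism cross-section: top face silhouettes
f=np.load('f1.npy')
P=np.array([0.4564,0.3299,0.4347])
E
```

```text
454 [0.4623 0.3358 0.1538] ((0.4628414213657379, 0.3357298672199249), 0.010712949559092522)
284 [0.4599 0.336  0.1477] ((0.46287229657173157, 0.3356470763683319), 0.01487098727375269)
4838 ((0.4570659101009369, 0.300834059715271), (0.14065945148468018, 0.06053529679775238), 80.03887176513672) 0.08403268365734254
```

arm_command(
  motion=[
    [60,0,-5,7.1,8.7,0,0],
    [60,20,0,0,8.7,0,0],
    [60,30,0,0,8.7,0,0],
    [60,40,0,0,0,0,0],
    [60,0,0,0,0,0,0],
  ],
)

```text
clock: 3.78
position: [0.4621, 0.3351, 0.3424]
ee_rot: [-0.7, 1.461, 0.697]
force: [0.5, -0.5, 0.7]
width: 0.655
```

arm_command(
  motion=[
    [60,30,0,0,0,0,0],
    [60,28,0,0,0,0,0],
    [60,0,0,0,0,0,0],
  ],
)

```text
clock: 4.15
position: [0.463, 0.3354, 0.2867]
ee_rot: [-0.698, 1.458, 0.697]
force: [0.6, 1.0, 0.4]
width: 0.654
```

arm_command(
  motion=[
    [20,0,0,0,0,0,0],
    [20,0,0,0,0,0,0],
    [20,0,0,0,0,0,0],
    [20,0,0,0,0,0,0],
    [20,0,0,0,0,0,0],
  ],
  newtons=40,
)

```text
clock: 4.78
position: [0.4632, 0.3355, 0.2872]
ee_rot: [-0.697, 1.455, 0.698]
force: [-1.3, -0.5, 5.5]
width: 0.283
```

arm_command(
  motion=[
    [20,-20,0,0,0,0,0],
    [20,-40,0,0,0,0,0],
    [20,-50,0,0,0,0,0],
    [20,-50,0,0,0,0,0],
    [20,-40,0,0,0,0,0],
  ],
)

```text
clock: 5.4
position: [0.463, 0.3352, 0.4887]
ee_rot: [-0.697, 1.455, 0.697]
force: [1.4, 0.4, -1.1]
width: 0.281
```

```bash
cat > c.py <<'E'
from h import *
import sys
np.set_printoptions(precision=4,suppress=True)
s=st();print(s[1],s[0]['joints'],s[0]['force'],s[0]['width']);print(s[2].as_matrix())
tip=s[1]+s[2].as_matrix()[:,0]*.286
for c in ['side','scene','wrist']:
    im=get_image(c);r=pinpoint(c,'driver');print(c,[(np.round(x['point'],4).tolist(),round(x['p'],2)) for x in r[:2]])
    np.savez('c_%s.npz'%c,f=im['frame'],c=cloud(im,s))
    if c=='wrist': save(im,'w2.png')
    else:
        q,_=cv2.projectPoints(tip.reshape(1,3),cv2.Rodrigues(np.array(im['rotation']).T)[0],-np.array(im['rotation']).T@np.array(im['origin']),np.array(im['K']),np.array(im['distortion']))
        print(q); u,v=q.ravel().astype(int); save(im,'d_%s.png'%c,(max(v-40,0),v+30,max(u-35,0),u+35),6)
a=cv2.imread('pics/d_side.png');b=cv2.imread('pics/d_scene.png');cv2.imwrite('pics/d.png',np.hstack([cv2.resize(a,(400,400)),cv2.resize(b,(400,400))]))
E
python3 c.py
```

```text
[0.463  0.3352 0.4887] [-0.9279  0.2888  0.2769  1.5943 -0.0817  1.2688  0.2557] [ 1.424   0.3917 -1.1066] 0.2811192397588609
[[ 0.0008 -0.7792  0.6268]
 [ 0.0007  0.6268  0.7792]
 [-1.     -0.0002  0.001 ]]
side [([0.4622, 0.3293, 0.206], 0.68)]Traceback (most recent call last):
  File "c.py", line 8, in <module>
    np.savez('c_%s.npz'%c,f=im['frame'],c=cloud(im,s))
                                          ~~~~~^^^^^^
  File "h.py", line 11, in cloud
    if 'origin' in im: return c@np.array(im['rotation']).T+np.array(im['origin'])
                              ~~~~~~~~~~~~~~~~~~~~~~~~~~~~^~~~~~~~~~~~~~~~~~~~~~~
ValueError: operands could not be broadcast together with shapes (420,560) (3,)
```

```bash
cat >> h.py <<'E'
_g=get_image
def get_image(n):
    im=_g(n)
    if 'rotation' in im and np.size(im['rotation'])!=9:
        r=np.array(im['rotation']).ravel(); im['rotation']=(R.from_rotvec(r) if r.size==3 else R.from_quat(r)).as_matrix()
    return im
E
python3 c.py
```

```text
[0.4639 0.3355 0.4913] [-0.9277  0.2867  0.2773  1.5908 -0.0818  1.268   0.2558] [ 0.2284  0.202  -1.0378] 0.2792497395368679
[[ 0.0055 -0.779   0.627 ]
 [ 0.005   0.627   0.779 ]
 [-1.     -0.0011  0.0073]]
side [([0.4612, 0.3346, 0.2111], 0.52)]
[[[302.7317 319.6125]]]
scene []
[[[385.857  242.1442]]]
wrist [([0.4658, 0.3355, 0.2077], 0.69)]
```

View pics/d.png

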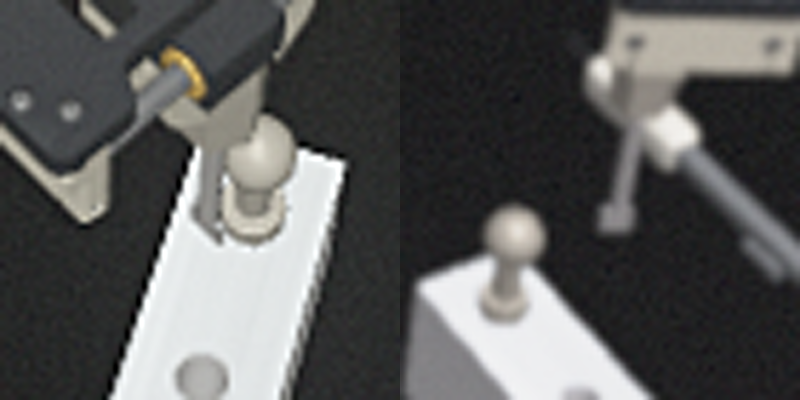

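View pics/w2.png

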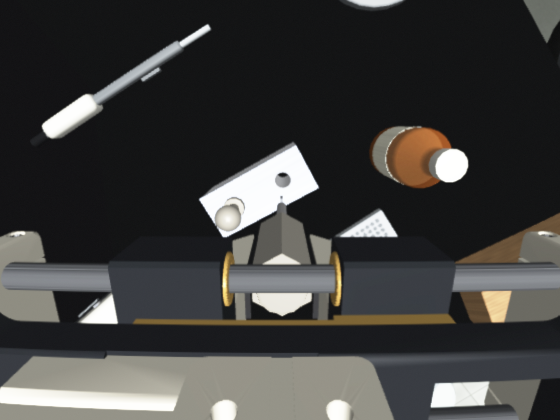

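```bash
python3 - <<'E'
from h import *
np.set_printoptions(precision=1,suppress=True)
tip=np.array([.4653,.3369,.2077])
for c,(u0,v0) in [('side',(302,319)),('scene',(385,242))]:
    im=get_image(c);r=im['rotation'].T
    for yaw in (21.3,81.3,141.3):
        d=.007*np.array([np.cos(np.radians(yaw)),np.sin(np.radians(yaw)),0]);P=np.array([tip-d,tip+d,tip+[0,0,.03]])
        q,_=cv2.projectPoints(P,cv2.Rodrigues(r)[0],-r@im['origin'],np.array(im['K']),np.array(im['distortion']))
        print(c,yaw,((q[:,0]-[u0-35,v0-40])*400/70).tolist())
f=np.load('c_wrist.npz')['f'];save({'frame':f},'w2c.png',(170,250,232,332),6)
E
```

```text
side 21.3 [[224.7796508363834, 224.36447885646464], [184.85812083540264, 233.0940792109654], [207.89728737710513, 187.03859573951928]]
side 81.3 [[210.25894684885805, 210.52868773362403], [199.37317161067736, 247.13468049250588], [207.89728737710513, 187.03859573951928]]
side 141.3 [[190.39469757737996, 214.84716680603114], [219.43133051269407, 242.72282220726703], [207.89728737710513, 187.03859573951928]]
scene 21.3 [[211.53220736024, 216.78698510103183], [199.9058410783378, 234.3245336312907], [214.95972166329207, 178.85485582230478]]
scene 81.3 [[196.67854856325772, 216.40354283968188], [214.88108827960463, 234.71331454409489], [214.95972166329207, 178.85485582230478]]
scene 141.3 [[190.82936614904253, 225.13417790371477], [220.65774499443575, 225.9063827362924], [214.95972166329207, 178.85485582230478]]
```

View pics/w2c.png

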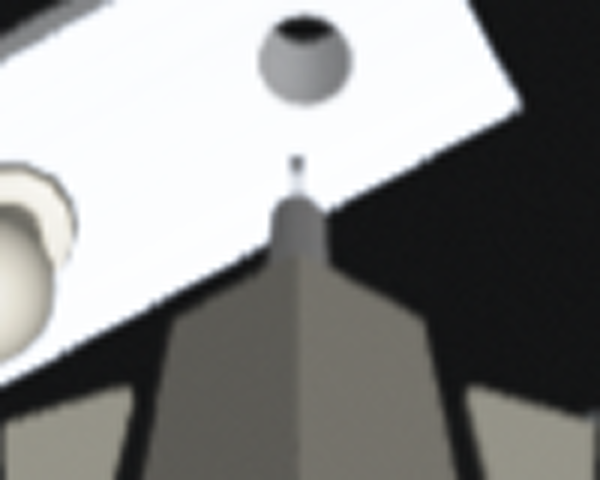

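The blade matches candidate yaw 141°, edge-on in the wrist view (crop 297,165), so it lies along tool y. I'll carry it over the screw and turn it to the slot's direction.

arm_command(
  motion=[
    [20,0,-38,-40,0,0,0],
    [20,0,-38,-40,0,0,0],
    [20,0,-38,-40,0,0,0],
    [20,0,-38,-40,0,0,0],
    [20,0,-38,-40,0,0,0],
  ],
)

```text
clock: 6.52
position: [0.4856, 0.0587, 0.4865]
ee_rot: [-0.697, 1.456, 0.698]
force: [-0.1, 1.4, -1.1]
width: 0.281
```

arm_command(
  motion=[
    [20,0,-38,-40,0,0,0],
    [20,0,-37,-39,0,0,0],
    [20,0,0,0,10.6,0,0],
    [20,0,0,0,10.6,0,0],
    [20,0,0,0,10.6,0,0],
  ],
)

```text
clock: 7.15
position: [0.4947, -0.0483, 0.4863]
ee_rot: [-0.26, 1.556, 0.26]
force: [0.0, 0.5, -1.0]
width: 0.281
```

arm_command(
  motion=[
    [20,0,0,0,10.6,0,0],
    [20,0,0,0,10.6,0,0],
    [20,0,0,0,10.6,0,0],
    [20,0,0,0,10.6,0,0],
    [20,0,0,0,10.6,0,0],
  ],
)

```text
clock: 7.78
position: [0.4947, -0.048, 0.4863]
ee_rot: [0.464, 1.521, -0.465]
force: [0.8, -1.0, -0.7]
width: 0.283
```

arm_command(
  motion=[
    [20,0,0,0,10.6,0,0],
    [20,0,0,0,10.6,0,0],
    [20,0,0,0,10.6,0,0],
    [20,0,0,0,10.6,0,0],
    [20,0,0,0,0,0,0],
  ],
)

```text
clock: 8.4
position: [0.4947, -0.0479, 0.4864]
ee_rot: [1.026, 1.316, -1.027]
force: [-0.3, -0.5, -0.9]
width: 0.281
```

```bash
cat > d.py <<'E'
from h import *
import sys
np.set_printoptions(precision=4,suppress=True)
s=st();print(s[1],s[0]['joints'],s[0]['force'],s[0]['width'],s[0]['clock']);print(s[2].as_matrix())
im=get_image('wrist')
for t in ['driver','screw_head','hood_handle','hood_hinge']:
    r=pinpoint('wrist',t);print(t,[(np.round(x['point'],4).tolist(),round(x['p'],2)) for x in r[:2]])
c=cloud(im,s);np.savez(sys.argv[1]+'.npz',f=im['frame'],c=c,z=im['range_z'])
save(im,sys.argv[1]+'.png')
save(im,sys.argv[1]+'c.png',(110,240,200,380),4)
E
python3 d.py s1
```

```text
[ 0.4947 -0.0479  0.4864] [-0.687   0.1784  0.8126  1.7944 -0.1369  1.2275 -1.1615] [-0.2888 -0.4826 -0.9098] 0.28090531089304166 8.4
[[-0.0007  0.9701  0.2429]
 [-0.0003  0.2429 -0.9701]
 [-1.     -0.0007  0.0001]]
driver [([0.4978, -0.0504, 0.2081], 0.92)]
screw_head [([0.498, -0.0501, 0.1151], 0.57)]
hood_handle [([0.5208, -0.0523, 0.1786], 0.56)]
hood_hinge []
```

View pics/s1c.png

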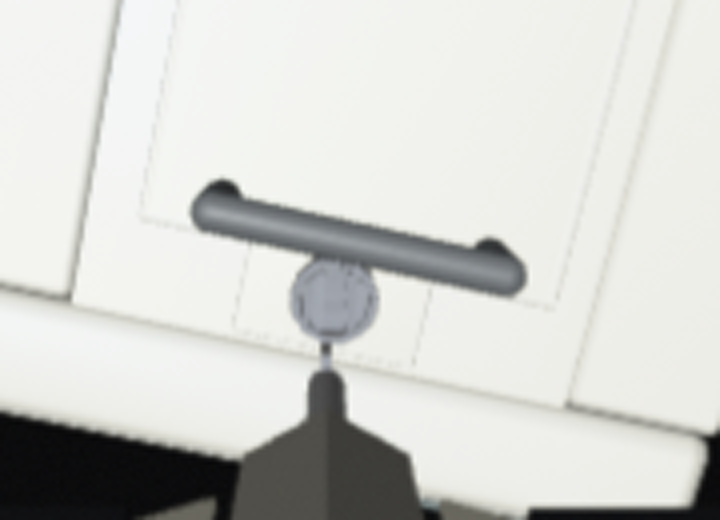

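```bash
cat > e.py <<'E'
from h import *
import sys
np.set_printoptions(precision=4,suppress=True)
d=np.load(sys.argv[1]+'.npz');c=d['c'];f=d['f']
m=(np.hypot(c[...,0]-.4965,c[...,1]+.049)<.02)&(c[...,2]>.1165)&(c[...,2]<.126)
q=c[m];print(len(q),q.mean(0),cv2.minEnclosingCircle(q[:,:2].astype(np.float32)))
v,u=np.nonzero(m);print('px',u.min(),u.max(),v.min(),v.max(),u.mean(),v.mean())
h=c[(abs(c[...,0]-.525)<.03)&(abs(c[...,1]+.049)<.05)&(c[...,2]>.175)&(c[...,2]<.192)]
print('handle',len(h),cv2.minAreaRect(h[:,:2].astype(np.float32)),np.polyfit(h[:,1],h[:,0],1))
t=c[(np.hypot(c[...,0]-.496,c[...,1]+.049)<.02)&(c[...,2]>.195)&(c[...,2]<.225)]
print('blade',len(t),t.mean(0) if len(t) else '',t[:6])
a,b=int(v.mean()),int(u.mean())
g=f[a-18:a+28,b-25:b+25].astype(float)
lo,hi=np.percentile(g,3),np.percentile(f[m],98);g=np.clip((g-lo)/(hi-lo)*255,0,255).astype(np.uint8)
cv2.imwrite('pics/%s_z.png'%sys.argv[1],cv2.resize(g,None,fx=12,fy=12,interpolation=cv2.INTER_CUBIC)[...,::-1]);print('crop0',b-25,a-18)
E
python3 e.py s1
```

```text
312 [ 0.4974 -0.0506  0.1211] ((0.49770262837409973, -0.05044136941432953), 0.012952128425240517)
px 272 294 175 196 283.15384615384613 185.46153846153845
handle 918 ((0.5236619114875793, -0.04973219707608223), (0.010131841525435448, 0.07882358878850937), 1.7847771644592285) [-0.0275  0.5228]
blade 50 [ 0.5012 -0.0474  0.217 ] [[ 0.5034 -0.0457  0.2044]
 [ 0.5035 -0.0466  0.2041]
 [ 0.5038 -0.0474  0.2045]
 [ 0.5035 -0.0466  0.2079]
 [ 0.5042 -0.0473  0.2098]
 [ 0.5036 -0.0457  0.2128]]
crop0 258 167
```

View pics/s1_z.png

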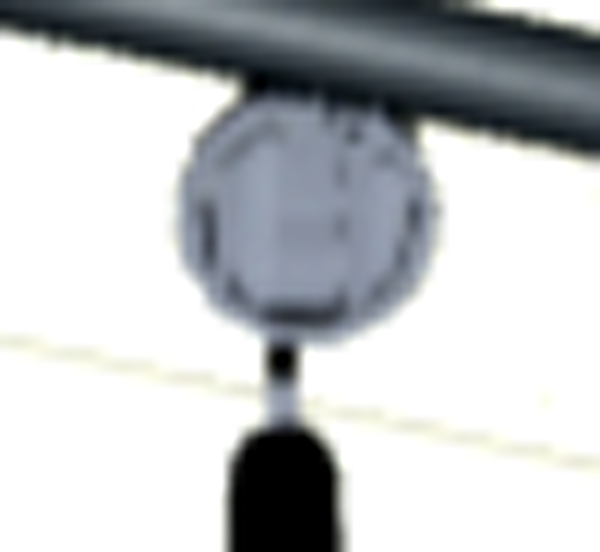

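Picture: screw head centred at crop (310,210), slot edges at x≈275 and x≈342, nearly parallel to the blade at x=283. The blade needs about 2.3 mm along tool z. I'll lower partway and check again.

arm_command(
  motion=[
    [20,20,0.4,2.3,0,0,0],
    [20,24,0,0,0,0,0],
    [20,20,0,0,0,0,0],
    [20,0,0,0,0,0,0],
    [20,0,0,0,0,0,0],
  ],
)

```text
clock: 9.28
position: [0.496, -0.0504, 0.4235]
ee_rot: [1.027, 1.314, -1.027]
force: [-0.5, -0.4, 0.8]
width: 0.279
```

```bash
sed -i 's/c\[...,2\]>.195)&(c\[...,2\]<.225/c[...,2]>.130)\&(c[...,2]<.16/' e.py; python3 d.py s2; python3 e.py s2
```

```text
[ 0.496  -0.0504  0.4235] [-0.6454  0.2453  0.7973  1.8925 -0.198   1.0833 -1.096 ] [-0.5257 -0.4435  0.7837] 0.2789145694413617 9.275
[[ 0.0009  0.9702  0.2421]
 [-0.      0.2421 -0.9702]
 [-1.      0.0008  0.0002]]
driver [([0.5001, -0.0515, 0.1424], 0.69)]
screw_head [([0.4975, -0.0509, 0.1161], 0.83)]
hood_handle [([0.5184, -0.0506, 0.1798], 0.88), ([0.6461, -0.3843, -0.0031], 0.51)]
hood_hinge []
351 [ 0.4973 -0.0499  0.121 ] ((0.4987122714519501, -0.05013018101453781), 0.013497401960194111)
px 267 294 189 211 279.9002849002849 199.36467236467237
handle 1500 ((0.5144011974334717, -0.04996682330965996), (0.02902696467936039, 0.07957516610622406), 1.759839415550232) [-0.0274  0.5226]
blade 43 [ 0.5031 -0.0497  0.1526] [[ 0.5051 -0.0482  0.1414]
 [ 0.5054 -0.049   0.1421]
 [ 0.5054 -0.0499  0.1409]
 [ 0.5053 -0.0481  0.1463]
 [ 0.5056 -0.0489  0.1467]
 [ 0.5055 -0.0498  0.1451]]
crop0 254 181
```

View pics/s2_z.png

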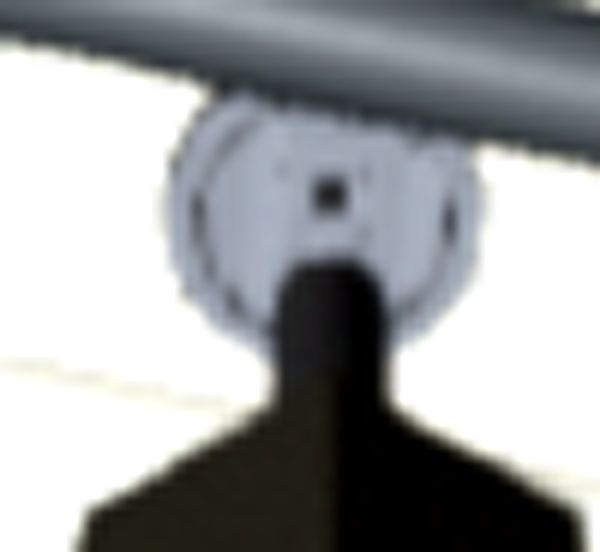

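Blade (crop column 330) lies in the middle of the slot (288–372). I'll insert it.

arm_command(
  motion=[
    [20,8,-0.5,0,0,0,0],
    [20,8,0,0,0,0,0],
    [20,0,0,0,0,0,0],
    [20,0,0,0,0,0,0],
  ],
)

```text
clock: 10.02
position: [0.4952, -0.0504, 0.4067]
ee_rot: [1.027, 1.315, -1.028]
force: [-0.5, -1.0, -0.8]
width: 0.281
```

arm_command(
  motion=[
    [20,3,0,0,0,0,0],
    [20,3,0,0,0,0,0],
    [20,0,0,0,0,0,0],
    [20,0,0,0,0,0,0],
  ],
)

```text
clock: 10.52
position: [0.4952, -0.0504, 0.4008]
ee_rot: [1.028, 1.315, -1.027]
force: [0.2, -1.0, -0.7]
width: 0.281
```

arm_command(
  motion=[
    [20,0,0,0,-9,0,0],
    [20,0,0,0,-9,0,0],
    [20,0,0,0,-9,0,0],
    [20,0,0,0,-9,0,0],
    [20,0,0,0,-9,0,0],
  ],
)

```text
clock: 11.15
position: [0.4956, -0.0507, 0.4009]
ee_rot: [0.42, 1.528, -0.421]
force: [2.7, -0.8, -3.6]
width: 0.278
```

arm_command(
  motion=[
    [20,0,0,0,-9,0,0],
    [20,0,0,0,-9,0,0],
    [20,0,0,0,-9,0,0],
    [20,0,0,0,-9,0,0],
    [20,0,0,0,-8,0,0],
  ],
)

```text
clock: 11.78
position: [0.4961, -0.0506, 0.4011]
ee_rot: [-0.182, 1.56, 0.181]
force: [4.7, -1.2, -4.3]
width: 0.28
```

arm_command(
  motion=[
    [20,0,0,0,0,0,0],
    [20,0,0,0,0,0,0],
  ],
)

```text
clock: 12.02
position: [0.4959, -0.0507, 0.4011]
ee_rot: [-0.175, 1.561, 0.174]
force: [5.3, -2.1, -3.8]
width: 0.278
```

```bash
python3 -c "
from h import *
s=st();print(s[0]);print(s[2].as_matrix())"
```

```text
{'clock': 12.025, 'joints': array([-0.38649765,  0.23640843,  0.46827193,  1.90931997, -0.12392923,
        1.02127934,  0.35768971]), 'dq': array([-0.00258194, -0.00098628,  0.00467182,  0.00087082, -0.00053155,
        0.00147834, -0.0020201 ]), 'joint_efforts': array([ -0.38573256, -45.78810811,   3.12745415, -27.25104332,
        -0.3574571 ,   2.54925728,   0.09538001]), 'position': array([ 0.49594731, -0.05066212,  0.40114093]), 'ee_rot': array([-0.1752303 ,  1.5611663 ,  0.17401339]), 'force': array([ 5.29276872, -2.1253564 , -3.75174635]), 'ft_torque': array([-0.5647063 , -1.67528645, -0.03178645]), 'width': 0.2784383897277578}
[[ 2.62977341e-03 -2.20663754e-01  9.75346396e-01]
 [-4.84709653e-04  9.75349373e-01  2.20665734e-01]
 [-9.99996425e-01 -1.05306069e-03  2.45798999e-03]]
```

arm_command(
  motion=[
    [20,-10,0,0,0,0,0],
    [20,-25,0,0,0,0,0],
    [20,-40,0,0,0,0,0],
    [20,-12,0,0,0,0,0],
    [20,0,0,0,0,0,0],
  ],
)

```text
clock: 12.65
position: [0.495, -0.0503, 0.4878]
ee_rot: [-0.176, 1.563, 0.177]
force: [-0.0, 0.6, -0.9]
width: 0.284
```

```bash
python3 d.py s3; python3 e.py s3
```

```text
[ 0.495  -0.0503  0.4878] [-0.414   0.1577  0.481   1.7746 -0.0777  1.2277  0.3133] [-0.0119  0.5644 -0.9491] 0.2843370004368293 12.65
[[ 0.0002 -0.2232  0.9748]
 [ 0.0005  0.9748  0.2232]
 [-1.      0.0004  0.0003]]
driver [([0.4988, -0.0525, 0.2084], 0.61)]
screw_head [([0.5041, -0.0503, 0.1513], 0.69)]
hood_handle [([0.5442, -0.0504, 0.2077], 0.75)]
hood_hinge []
0 [nan nan nan] ((0.0, 0.0), 0.0)e.py:6: RuntimeWarning: Mean of empty slice.
  q=c[m];print(len(q),q.mean(0),cv2.minEnclosingCircle(q[:,:2].astype(np.float32)))
  ret = um.true_divide(
Traceback (most recent call last):
  File "e.py", line 7, in <module>
    v,u=np.nonzero(m);print('px',u.min(),u.max(),v.min(),v.max(),u.mean(),v.mean())
                                 ~~~~~^^
ValueError: zero-size array to reduction operation minimum which has no identity
```

```bash
python3 - <<'E'
from h import *
np.set_printoptions(precision=4,suppress=True)
d=np.load('s3.npz');c=d['c'];f=d['f']
m=(np.hypot(c[...,0]-.504,c[...,1]+.05)<.018)&(c[...,2]>.12)&(c[...,2]<.18)
v,u=np.nonzero(m);print(len(u),u.min(),u.max(),v.min(),v.max(),c[m].min(0),c[m].max(0))
a,b=int(v.mean()),int(u.mean());print(b-25,a-20)
h=c[(abs(c[...,0]-.54)<.03)&(abs(c[...,1]+.049)<.05)&(c[...,2]>.19)&(c[...,2]<.235)];print('handle',h.mean(0),h.max(0))
fl=c[(c[...,0]>.55)&(c[...,0]<.6)&(abs(c[...,1]+.05)<.04)&(c[...,2]>.14)];print(np.polyfit(fl[:,0],fl[:,2],1))
g=f[a-25:a+30,b-30:b+30].astype(float);mm=f[m]
lo,hi=np.percentile(g,3),np.percentile(mm,95);g=np.clip((g-lo)/(hi-lo)*255,0,255).astype(np.uint8)
cv2.imwrite('pics/s3_z.png',cv2.resize(g,None,fx=10,fy=10,interpolation=cv2.INTER_CUBIC)[...,::-1])
E
```

```text
819 273 306 176 208 [ 0.4882 -0.067   0.144 ] [ 0.5218 -0.0321  0.1612]
264 171
handle [ 0.5466 -0.0348  0.2096] [ 0.5539 -0.0089  0.2146]
[-4.3048  2.7837]
```

View pics/s3_z.png

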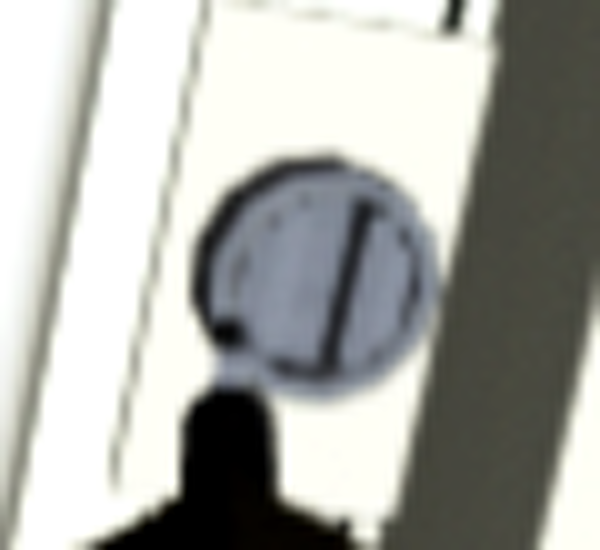

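Picture: the slot edge (365,205)–(325,370) is parallel to the hood's bow handle, so the screw is at roughly 87°. The hood came up about 0.28 rad with the blade and holds there. Now I return the driver to its hole.

arm_command(
  motion=[
    [20,0,54.7,7.8,0,0,0],
    [20,0,54.7,7.8,0,0,0],
    [20,0,54.7,7.8,0,0,0],
    [20,0,54.7,7.8,0,0,0],
    [20,0,54.7,7.8,0,0,0],
  ],
)

```text
clock: 13.52
position: [0.4713, 0.2266, 0.4871]
ee_rot: [-0.178, 1.564, 0.177]
force: [0.9, -0.2, -0.6]
width: 0.28
```

arm_command(
  motion=[
    [20,0,54.7,7.8,0,0,0],
    [20,0,54.7,7.8,0,0,0],
    [20,20,0,0,0,0,0],
    [20,30,0,0,0,0,0],
    [20,30,0,0,0,0,0],
  ],
)

```text
clock: 14.15
position: [0.4622, 0.3351, 0.406]
ee_rot: [-0.178, 1.564, 0.177]
force: [-0.5, 0.2, -1.0]
width: 0.281
```

arm_command(
  motion=[
    [20,20,0,0,0,0,0],
    [20,0,0,0,0,0,0],
    [20,0,0,0,0,0,0],
  ],
)

```text
clock: 14.52
position: [0.4626, 0.3352, 0.3882]
ee_rot: [-0.178, 1.563, 0.178]
force: [-0.4, 0.4, -0.0]
width: 0.279
```

```bash
cat > g.py <<'E'
from h import *
np.set_printoptions(precision=4,suppress=True)
s=st();print(s[1],s[0]['force'],s[0]['clock']);M=s[2].as_matrix();print(M)
im=get_image('wrist');c=cloud(im,s);np.savez('g.npz',c=c,f=im['frame'])
zt=s[1][2]-.2832
for t in ['driver','block_hole1','nutdriver']:
    print(t,[(np.round(x['point'],4).tolist(),round(x['p'],2)) for x in pinpoint('wrist',t)[:2]])
q=((c-s[1])@M)  # tool coords
for lo,hi in [(.272,.284),(.255,.27),(.235,.25),(.215,.23)]:
    m=(q[...,0]>lo)&(q[...,0]<hi)&(abs(q[...,1])<.02)&(abs(q[...,2])<.015)&(im['range_z']>0);k=q[m]
    if len(k): print(lo,len(k),k.mean(0),k.min(0),k.max(0))
p=c[(c[...,2]>.079)&(c[...,2]<.089)&(c[...,0]>.38)&(c[...,0]<.54)&(c[...,1]<.42)&(c[...,1]>.2)]
r=cv2.minAreaRect(p[:,:2].astype(np.float32));print(r)
E
python3 g.py
```

```text
[0.4626 0.3352 0.3882] [-0.445   0.3578 -0.0296] 14.525
[[ 0.0004 -0.2246  0.9745]
 [ 0.0003  0.9745  0.2246]
 [-1.      0.0002  0.0004]]
driver [([0.4635, 0.3321, 0.1129], 0.84)]
block_hole1 [([0.4603, 0.3347, 0.0848], 0.96), ([0.5429, 0.483, 0.0006], 0.39)]
nutdriver []
0.272 11 [0.2764 0.0043 0.0014] [0.2721 0.0007 0.0005] [0.284  0.0054 0.0039]
0.255 44 [0.2623 0.0017 0.0008] [ 0.2553 -0.0003 -0.0028] [0.27   0.0028 0.0047]
0.235 22 [0.2468 0.0021 0.0009] [ 0.2421  0.0008 -0.0025] [0.25   0.0029 0.0044]
((0.46114712953567505, 0.324328750371933), (0.09281264990568161, 0.06034081429243088), 80.17106628417969)
```

arm_command(
  motion=[
    [20,5,3.2,0.3,0,0,0],
    [20,15,0,0,0,0,0],
    [20,15,0,0,0,0,0],
    [20,0,0,0,0,0,0],
  ],
)

```text
clock: 15.22
position: [0.4614, 0.3378, 0.3508]
ee_rot: [-0.18, 1.566, 0.176]
force: [0.3, 0.9, -1.1]
width: 0.278
```

arm_command(
  motion=[
    [20,20,0,0,0,0,0],
    [20,20,0,0,0,0,0],
    [20,13,0,0,0,0,0],
    [20,9,0,0,0,0,0],
    [20,0,0,0,0,0,0],
  ],
)

```text
clock: 15.85
position: [0.4619, 0.3382, 0.2904]
ee_rot: [-0.178, 1.564, 0.178]
force: [0.6, 1.1, -0.9]
width: 0.28
```

arm_command(
  motion=[
    [20,2.5,0,0,0,0,0],
    [20,0,0,0,0,0,0],
    [30,0,0,0,0,0,0],
    [60,0,0,0,0,0,0],
    [60,0,0,0,0,0,0],
  ],
)

```text
clock: 16.48
position: [0.462, 0.3383, 0.2884]
ee_rot: [-0.178, 1.563, 0.178]
force: [-0.4, -0.3, -0.5]
width: 0.495
```

arm_command(
  motion=[
    [60,0,0,0,0,0,0],
    [60,0,0,0,0,0,0],
    [60,-30,0,0,0,0,0],
    [60,-60,0,0,0,0,0],
    [60,-60,0,0,0,0,0],
  ],
)

```text
clock: 17.1
position: [0.4617, 0.338, 0.4397]
ee_rot: [-0.178, 1.564, 0.177]
force: [1.0, 1.5, 0.5]
width: 0.656
```

```bash
cat > k.py <<'E'
from h import *
np.set_printoptions(precision=4,suppress=True)
s=st();print(s[0]);print(s[2].as_matrix())
im=get_image('wrist');c=cloud(im,s);np.savez('k.npz',c=c,f=im['frame'])
m=(np.hypot(c[...,0]-.4605,c[...,1]-.336)<.03)
for lo,hi in [(.151,.16),(.143,.151)]:
    q=c[m&(c[...,2]>lo)&(c[...,2]<hi)]
    if len(q): print(len(q),q.mean(0),q.max(0),cv2.minEnclosingCircle(q[:,:2].astype(np.float32)))
for cam in ['wrist','side','scene']:
    if cam!='wrist': im=get_image(cam);np.savez('k_%s.npz'%cam,c=cloud(im),f=im['frame'])
    for t in ['driver','screw_head','hood_handle']:
        print(cam,t,[(np.round(x['point'],4).tolist(),round(x['p'],2)) for x in pinpoint(cam,t)[:2]])
E
python3 k.py
```

```text
{'clock': 17.1, 'joints': array([-0.9019,  0.3212,  0.2365,  1.6687, -0.0805,  1.1622, -0.4184]), 'dq': array([-0.0828, -0.4104,  0.0861, -0.676 ,  0.114 ,  1.0643, -0.1025]), 'joint_efforts': array([  1.2423, -54.9214,   3.1037, -28.1391,  -0.1975,  -1.8157,
         0.1991]), 'position': array([0.4617, 0.338 , 0.4397]), 'ee_rot': array([-0.1783,  1.5641,  0.1774]), 'force': array([0.9965, 1.5479, 0.5006]), 'ft_torque': array([-0.0232, -0.0682, -0.0104]), 'width': 0.6556263277232558}
[[-0.0005 -0.2246  0.9744]
 [-0.0006  0.9744  0.2246]
 [-1.     -0.0005 -0.0007]]
444 [0.4628 0.3386 0.1538] [0.4735 0.3487 0.1559] ((0.46309006214141846, 0.338225781917572), 0.011014215648174286)
279 [0.4624 0.3407 0.1477] [0.477  0.3528 0.1509] ((0.4629015624523163, 0.33829396963119507), 0.014945750124752522)
wrist driver [([0.4654, 0.3363, 0.0098], 0.89)]
wrist screw_head []
wrist hood_handle []
side driver [([0.4625, 0.3345, 0.0041], 0.76)]
side screw_head []
side hood_handle [([0.5454, -0.0477, 0.2093], 0.88)]
scene driver [([0.461, 0.3362, 0.0837], 0.5)]
scene screw_head [([0.4607, 0.335, 0.0854], 0.63), ([0.5021, -0.0507, 0.1501], 0.56)]
scene hood_handle [([0.5498, -0.0508, 0.2077], 0.95)]
```

Driver is seated (cap top z 0.154, about 3 mm from hole centre). Next I go above the hood's bow handle.

arm_command(
  motion=[
    [50,0,-56.7,-0.3,0,0,0],
    [50,0,-56.7,-0.3,0,0,0],
    [50,0,-56.7,-0.3,0,0,0],
    [50,0,-56.7,-0.3,0,0,0],
    [50,0,-56.7,-0.3,0,0,0],
  ],
)

```text
clock: 18.32
position: [0.5243, 0.0598, 0.4381]
ee_rot: [-0.178, 1.563, 0.178]
force: [0.7, 1.2, -0.7]
width: 0.547
```

arm_command(
  motion=[
    [50,0,-56.7,-0.3,0,0,0],
    [50,0,-57,-0.3,0,0,0],
    [50,0,0,0,5.7,0,0],
    [50,0,0,0,5.7,0,0],
    [50,0,0,0,0,0,0],
  ],
)

```text
clock: 18.95
position: [0.5492, -0.0493, 0.4379]
ee_rot: [-0.022, 1.571, 0.022]
force: [-0.7, 0.3, -1.0]
width: 0.545
```

```bash
cat > b2.py <<'E'
from h import *
np.set_printoptions(precision=4,suppress=True)
s=st();print(s[1],s[0]['clock'],s[0]['joints'],s[0]['width']);M=s[2].as_matrix();print(M)
im=get_image('wrist');c=cloud(im,s);np.savez('hb.npz',c=c,f=im['frame'])
for t in ['hood_handle','screw_head']: print(t,[(np.round(x['point'],4).tolist(),round(x['p'],2)) for x in pinpoint('wrist',t)[:2]])
m=(abs(c[...,0]-.55)<.03)&(abs(c[...,1]+.049)<.06)&(c[...,2]>.198)&(c[...,2]<.225)
p=c[m];print(len(p),p.min(0),p.max(0),cv2.minAreaRect(p[:,:2].astype(np.float32)),np.polyfit(p[:,1],p[:,0],1))
E
python3 b2.py
```

```text
[ 0.5492 -0.0493  0.4379] 18.95 [-0.3574  0.2966  0.4583  1.7343 -0.1423  1.1442  0.1709] 0.5451276380356149
[[-0.0006 -0.0282  0.9996]
 [-0.0002  0.9996  0.0282]
 [-1.     -0.0001 -0.0006]]
hood_handle [([0.54, -0.0525, 0.207], 0.85)]
screw_head [([0.5011, -0.0498, 0.1529], 0.93)]
1416 [ 0.5394 -0.0856  0.198 ] [ 0.5544 -0.009   0.2149] ((0.5471585392951965, -0.04723196476697922), (0.012787201441824436, 0.076309435069561), 2.2688894271850586) [-0.0354  0.5467]
```

arm_command(
  motion=[
    [50,25,0,-1,0,0,0],
    [50,28,0,0,0,0,0],
    [50,15,0,0,0,0,0],
    [50,0,0,0,0,0,0],
  ],
)

```text
clock: 19.6
position: [0.548, -0.0492, 0.3696]
ee_rot: [-0.022, 1.572, 0.022]
force: [-0.4, -0.3, -0.2]
width: 0.545
```

arm_command(
  motion=[
    [5,0,0,0,0,0,0],
    [5,0,0,0,0,0,0],
    [5,0,0,0,0,0,0],
    [5,0,0,0,0,0,0],
    [5,0,0,0,0,0,0],
  ],
  newtons=12,
)

```text
clock: 20.23
position: [0.5478, -0.0494, 0.3703]
ee_rot: [-0.021, 1.572, 0.022]
force: [-2.7, 0.2, 4.1]
width: 0.101
```

arm_command(
  motion=[
    [5,-11.4,0,18.2,0,0,0],
    [5,-8,0,19.9,0,0,0],
    [5,-4.5,0,21,0,0,0],
    [5,-0.7,0,21.4,0,0,0],
    [5,0,0,0,0,0,0],
  ],
)

```text
clock: 20.85
position: [0.6299, -0.0471, 0.3952]
ee_rot: [-0.022, 1.568, 0.021]
force: [1.9, -0.2, 5.2]
width: 0.102
```

arm_command(
  motion=[
    [5,3,0,21.3,0,0,0],
    [5,6.6,0,20.4,0,0,0],
    [5,4.6,0,9.7,0,0,0],
    [5,0,0,0,0,0,0],
  ],
)

```text
clock: 21.35
position: [0.6802, -0.0457, 0.3801]
ee_rot: [-0.022, 1.57, 0.021]
force: [2.0, -1.6, -1.1]
width: 0.102
```

```bash
python3 - <<'E'
from h import *
np.set_printoptions(precision=4,suppress=True)
s=st();print(s[1],s[0]['joints'],s[0]['force'],s[0]['width'])
for cam in ['side','scene']:
    im=get_image(cam);np.savez('m_%s.npz'%cam,c=cloud(im),f=im['frame'])
    for t in ['hood_handle','screw_head','hood_hinge','slide']: print(cam,t,[(np.round(x['point'],4).tolist(),round(x['p'],2)) for x in pinpoint(cam,t)[:2]])
E
```

```text
[ 0.6802 -0.0457  0.3801] [-0.2755  0.5672  0.4292  1.4751 -0.2468  1.1525  0.2223] [ 1.9602 -1.5524 -1.0667] 0.10223112264622085
side hood_handle [([0.6787, -0.0403, 0.2222], 0.88)]
side screw_head [([0.6106, -0.0419, 0.235], 0.5)]
side hood_hinge [([0.677, -0.0389, 0.2226], 0.67)]
side slide [([0.555, -0.0487, 0.0594], 0.63)]
scene hood_handle [([0.6825, -0.0478, 0.2166], 0.91), ([0.4959, -0.5164, -0.0006], 0.62)]
scene screw_head [([0.609, -0.0491, 0.235], 0.48)]
scene hood_hinge [([0.6236, -0.0496, 0.1055], 0.87)]
scene slide [([0.5544, -0.0518, 0.0567], 0.52)]
```

arm_command(
  motion=[
    [13,0,0,0,0,0,0],
    [13,0,0,0,0,0,0],
    [13,-30,0,0,0,0,0],
    [13,-60,0,0,0,0,0],
    [13,-5,0,0,0,0,0],
  ],
)

```text
clock: 22.48
position: [0.6807, -0.0461, 0.4809]
ee_rot: [-0.022, 1.562, 0.022]
force: [0.1, -0.5, 0.3]
width: 0.144
```

arm_command(
  motion=[
    [0,0,7,-45,0,0,0],
    [0,0,7,-45,0,0,0],
    [0,0,7,-41,0,0,0],
    [0,35,0,0,0,0,0],
    [0,35,0,0,0,0,0],
  ],
)

```text
clock: 23.1
position: [0.5479, -0.0279, 0.4053]
ee_rot: [-0.022, 1.569, 0.023]
force: [0.4, -0.5, -0.3]
width: 0.002
```

```bash
cat > n.py <<'E'
from h import *
np.set_printoptions(precision=4,suppress=True)
s=st();print(s[1],s[0]['joints'],s[0]['force'],s[0]['width'],s[0]['clock'])
for cam in ['side','scene']:
    im=get_image(cam);np.savez('m_%s.npz'%cam,c=cloud(im),f=im['frame'])
    for t in ['hood_handle','screw_head','slide','driver']: print(cam,t,[(np.round(x['point'],4).tolist(),round(x['p'],2)) for x in pinpoint(cam,t)[:2]])
E
python3 n.py
```

```text
[ 0.5479 -0.0279  0.4053] [-0.3855  0.3197  0.4463  1.7883 -0.1569  1.0666  0.1454] [ 0.4309 -0.4869 -0.3351] 0.0023902428818886284 23.1
side hood_handle [([0.6797, -0.0404, 0.2226], 0.93), ([0.4874, -0.3095, -0.0014], 0.33)]
side screw_head [([0.6039, -0.0419, 0.2308], 0.61), ([0.5589, -0.047, 0.0594], 0.23)]
side slide [([0.5577, -0.0474, 0.059], 0.55)]
side driver [([0.4619, 0.3329, 0.003], 0.75)]
scene hood_handle [([0.6834, -0.0465, 0.2176], 0.83)]
scene screw_head [([0.6117, -0.0476, 0.2364], 0.36), ([0.5907, -0.047, -0.0021], 0.34)]
scene slide [([0.5528, -0.048, 0.0546], 0.64)]
scene driver []
```

Hood stays up. I push the flange the rest of the way.

arm_command(
  motion=[
    [0,0,0,20,0,0,0],
    [0,0,0,20,0,0,0],
    [0,0,0,20,0,0,0],
    [0,0,0,15,0,0,0],
    [0,0,0,7,0,0,0],
  ],
)

```text
clock: 24.22
position: [0.6308, -0.0257, 0.4054]
ee_rot: [-0.022, 1.572, 0.022]
force: [-2.1, 1.6, -1.8]
width: 0.009
```

arm_command(
  motion=[
    [0,0,0,4,0,0,0],
    [0,0,0,0,0,0,0],
  ],
)

```text
clock: 24.48
position: [0.6344, -0.0257, 0.4057]
ee_rot: [-0.022, 1.57, 0.022]
force: [0.9, 1.8, -1.4]
width: 0.01
```

arm_command(
  motion=[
    [0,0,0,3,0,0,0],
    [0,0,0,3,0,0,0],
    [0,0,0,0,0,0,0],
  ],
)

```text
clock: 24.85
position: [0.6406, -0.0255, 0.4056]
ee_rot: [-0.022, 1.571, 0.022]
force: [-2.3, 3.2, -1.3]
width: 0.007
```

```bash
python3 n.py
```

```text
[ 0.6406 -0.0255  0.4056] [-0.3327  0.4786  0.4387  1.555  -0.2157  1.156   0.1779] [-2.3181  3.244  -1.2958] 0.006556499033625732 24.85
side hood_handle [([0.7205, -0.0403, 0.1908], 0.63), ([0.4517, 0.2654, 0.0041], 0.3)]
side screw_head []
side slide [([0.5534, -0.0499, 0.0572], 0.62)]
side driver [([0.4614, 0.3329, 0.0024], 0.8)]
scene hood_handle [([0.7206, -0.0439, 0.1866], 0.82), ([0.6595, -0.0453, 0.2314], 0.68)]
scene screw_head [([0.6583, -0.0484, 0.2304], 0.59)]
scene slide [([0.5546, -0.0492, 0.0537], 0.5)]
scene driver [([0.7208, -0.046, 0.1901], 0.72)]
```

arm_command(
  motion=[
    [0,0,0,2,0,0,0],
    [0,0,0,2,0,0,0],
    [0,0,0,0,0,0,0],
  ],
)

```text
clock: 25.72
position: [0.6436, -0.0256, 0.4054]
ee_rot: [-0.021, 1.574, 0.022]
force: [-7.6, 3.8, 3.2]
width: 0.003
```

Hood is on its stop (handle at x 0.7206, z 0.187; push force rising). Back off and look for the slide's tab.

arm_command(
  motion=[
    [0,0,0,-25,0,0,0],
    [0,0,-7,-32,0,0,0],
    [40,0,-14,-32,0,0,0],
    [40,0,0,0,0,0,0],
    [40,0,0,0,0,0,0],
  ],
)

```text
clock: 26.35
position: [0.5568, -0.0493, 0.4062]
ee_rot: [-0.022, 1.569, 0.021]
force: [-0.6, 0.5, -0.1]
width: 0.282
```

```bash
cat > t.py <<'E'
from h import *
np.set_printoptions(precision=4,suppress=True)
s=st();print(s[1],s[0]['clock'],s[0]['joints'],s[0]['width'],s[0]['force']);M=s[2].as_matrix();print(M)
im=get_image('wrist');c=cloud(im,s);np.savez('t.npz',c=c,f=im['frame']);save(im,'t.png')
for t in ['slide','hood_handle','filters']: print(t,[(np.round(x['point'],4).tolist(),round(x['p'],2)) for x in pinpoint('wrist',t)[:2]])
m=(abs(c[...,0]-.554)<.03)&(abs(c[...,1]+.049)<.04)&(c[...,2]>.125)&(c[...,2]<.155)
p=c[m];print(len(p),p.min(0),p.max(0),p.mean(0))
k=p[(p[:,2]>.138)];print(len(k),cv2.minAreaRect(k[:,:2].astype(np.float32)))
im=get_image('scene');c=cloud(im);h=c[(abs(c[...,0]-.72)<.02)&(abs(c[...,1]+.045)<.06)&(c[...,2]>.17)&(c[...,2]<.2)];print(len(h),h.mean(0) if len(h) else '')
E
python3 t.py
```

```text
[ 0.5568 -0.0493  0.4062] 26.35 [-0.3476  0.3373  0.4544  1.7633 -0.1657  1.0768  0.1905] 0.2823214089860154 [-0.6041  0.4798 -0.0828]
[[ 0.0019 -0.0273  0.9996]
 [-0.0002  0.9996  0.0273]
 [-1.     -0.0003  0.0019]]
slide [([0.5521, -0.0451, 0.0529], 0.66), ([0.6229, -0.0452, 0.1052], 0.29)]
hood_handle [([0.7174, -0.0454, 0.1848], 0.98)]
filters []
397 [ 0.5499 -0.0643  0.1267] [ 0.5584 -0.0327  0.1433] [ 0.5542 -0.0472  0.1403]
371 ((0.5542470812797546, -0.04850582033395767), (0.00755142280831933, 0.031528737396001816), 1.4291925430297852)
94 [ 0.7156 -0.0397  0.1923]
```

View pics/t.png

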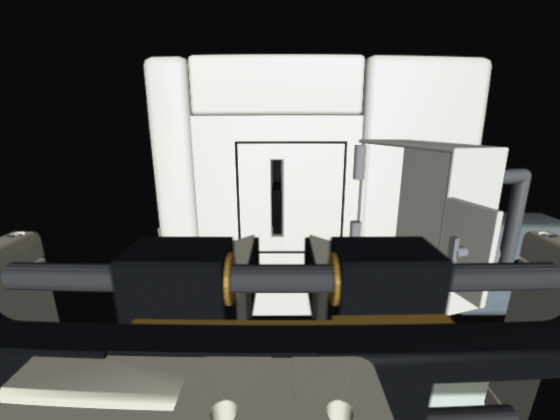

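Picture: the tab is the dark vertical strip at (278,198), between and ahead of the fingers; the hood is open, at right. Descend on it.

arm_command(
  motion=[
    [40,20,0,-3.5,0,0,0],
    [40,35,0,0,0,0,0],
    [40,25,0,0,0,0,0],
    [40,10,0,0,0,0,0],
    [40,0,0,0,0,0,0],
  ],
)

```text
clock: 27.22
position: [0.5527, -0.0491, 0.3154]
ee_rot: [-0.022, 1.572, 0.022]
force: [-0.2, 0.6, 0.5]
width: 0.435
```

arm_command(
  motion=[
    [40,12,0,0,0,0,0],
    [40,9,0,0,0,0,0],
    [40,0,0,0,0,0,0],
  ],
)

```text
clock: 27.6
position: [0.5524, -0.0491, 0.294]
ee_rot: [-0.022, 1.572, 0.022]
force: [0.0, 0.1, -0.8]
width: 0.439
```

arm_command(
  motion=[
    [2,0,0,0,0,0,0],
    [2,0,0,0,0,0,0],
    [2,0,0,0,0,0,0],
    [2,0,0,0,0,0,0],
    [2,0,0,0,0,0,0],
  ],
  newtons=25,
)

```text
clock: 28.22
position: [0.5526, -0.0492, 0.2948]
ee_rot: [-0.022, 1.57, 0.022]
force: [0.7, 0.4, 1.8]
width: 0.084
```

arm_command(
  motion=[
    [2,-5,0,0,0,0,0],
    [2,-10,0,0,0,0,0],
    [2,-12,0,0,0,0,0],
    [2,-12,0,0,0,0,0],
    [2,0,0,0,0,0,0],
  ],
)

```text
clock: 28.85
position: [0.553, -0.0493, 0.335]
ee_rot: [-0.022, 1.568, 0.022]
force: [0.8, 0.6, 0.2]
width: 0.081
```

arm_command(
  motion=[
    [2,-12,0,0,0,0,0],
    [2,-12,0,0,0,0,0],
    [2,-20,0,-5,0,0,0],
    [2,-20,0,-10,0,0,0],
    [2,-20,0,-10,0,0,0],
  ],
)

```text
clock: 29.48
position: [0.5273, -0.05, 0.4188]
ee_rot: [-0.022, 1.57, 0.022]
force: [-0.1, -0.2, -1.9]
width: 0.088
```

arm_command(
  motion=[
    [2,-12,0,-5,0,0,0],
    [2,0,0,0,0,0,0],
    [2,0,0,0,0,0,0],
    [2,0,0,0,0,0,0],
  ],
)

```text
clock: 29.98
position: [0.5226, -0.0499, 0.4289]
ee_rot: [-0.022, 1.572, 0.022]
force: [-0.0, 0.4, -0.7]
width: 0.087
```

```bash
python3 n.py; python3 - <<'E'
from h import *
np.set_printoptions(precision=4,suppress=True)
s=st();print(s[2].as_matrix(),s[0]['dq'])
a=np.load('m_side.npz')['f'];b=np.load('m_scene.npz')['f']
o=np.hstack([cv2.resize(a[130:400,180:400],(400,490)),cv2.resize(b[120:340,200:440],(400,490))]);cv2.imwrite('pics/final.png',o[...,::-1])
E
```

```text
[ 0.5226 -0.0499  0.4289] [-0.3757  0.2575  0.4659  1.8084 -0.1279  1.1066  0.1623] [-0.0412  0.3567 -0.7255] 0.08731709320530813 29.975
side hood_handle [([0.7177, -0.0366, 0.189], 0.64)]
side screw_head []
side slide [([0.5256, -0.0508, 0.1924], 0.58)]
side driver [([0.4629, 0.3354, 0.0038], 0.67)]
scene hood_handle [([0.7218, -0.0428, 0.1845], 0.9), ([0.6387, 0.347, 0.0008], 0.18)]
scene screw_head [([0.6627, -0.0464, 0.2282], 0.56)]
scene slide [([0.519, -0.0506, 0.1884], 0.53)]
scene driver []
[[ 0.     -0.0277  0.9996]
 [ 0.      0.9996  0.0277]
 [-1.      0.      0.    ]] [ 0.0014 -0.0015  0.0011 -0.0012 -0.001   0.0006 -0.0016]
```

View pics/final.png

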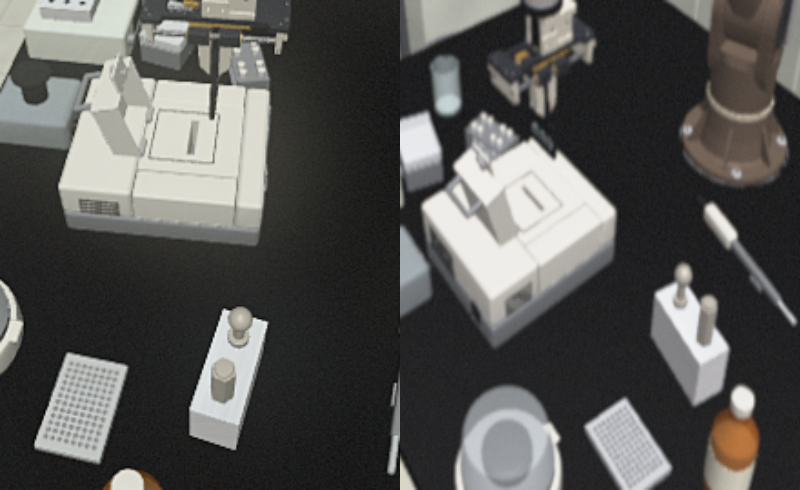

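The slide hangs upright edge-on at left-panel (213,80), the slot at (192,137) is empty, the hood is open and the driver stands in the block at (222,380). Handing in.

```bash
python3 -c "
from cell import arm
print(arm.sign_off())"
```

```text
the job is handed in; nothing more can be done
None
```

The job is handed in with the slide held up over the reader. The hand-in reports no verdict, so the results below are my own checks.

**Screw:** I turned the driver about 89° anticlockwise. Afterwards the slot lay parallel to the bow handle, which puts the screw at about 1.5 rad.

**One flaw:** when I drew the driver out, the blade caught in the slot and lifted the hood about 0.3 rad. The screw was already undone by then, as I had turned it with the hood still shut.

**Driver:** it is back in its hole. Its cap is 3 mm from the hole centre, it is upright, and its cap height shows it fully seated. The jaws were then opened and lifted clear.

**Hood:** I raised it by the handle and pushed it to its stop, where the force rose. It stays open at about 1.85 rad, with the handle seen at x ≈ 0.72 and z ≈ 0.187.

**Slide:**
- It is gripped by the tab at 25 N, 8 mm between the pads, and came straight up out of the slot.
- By the camera its lower edge is about 0.19 m above the bench, about 7 cm above the reader's top.
- It is upright and still, with its face 1.6° off square to the bench front.

The final pictures show an empty slot and the bystanders in view standing as before. The clock read about 30 s of the 72 s allowed. A few detector readings disagreed by 2–4 mm or named the wrong object; I went by the depth measurements and the forces.

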